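# Fish the paint brush out through the hatch of the wiring box

## Task

A paint brush has dropped into the low plywood wiring box and lies across beneath the open hatch with both ends hidden under the fixed lid. Reach in, ease the brush out through the hatch by sliding it lengthwise and tipping it up diagonally, never forcing it against the box, and finish while still holding it still in the air, every part of it at least 5 cm above the lid. Leave the things standing round the box where they are.

Things in the scene. Friction and masses are not known exactly. Their poses are not given: they have to be found in the camera images.
- wiring_box: low plywood box with a fixed lid, fixed to the table, 134 x 262 x 56 mm (x, y, z), with a rectangular hatch in the lid. Origin: centre of its underside, on the table; y runs along its length, z up. Floor, walls and lid are each 6 mm thick, so the inside is 122 x 250 mm, from 6 mm (top of the floor) to 50 mm (underside of the lid) above the table, and the space is free under the lid at both ends.
- hatch (a point): centre of the hatch opening, at the level of the lid's upper face, 56 mm above the table. The opening goes right through the lid and is 100 mm along the box's x and 110 mm along its y; axes as the box's.
- brush_mid (a point): centre (half-way up and half-way along) of the flat paint brush, a straight stick with black handle and pale tip, 10 mm wide (x), 152 mm long (y), 11 mm high (z), about 20 g, solid; its handling envelope is a 10 x 152 x 11 mm bar. Its y runs along its length; it lies on the box's floor, nearly along the box's length. It may be gripped across its width anywhere along its length.
- brush_end_a (a point): one end of the brush, 76 mm from its centre along its +y, half-way up the stick
- brush_end_b (a point): the other end of the brush, 76 mm from its centre along its -y, half-way up the stick
- hatch_cover: bystander: the hatch's loose plywood cover, 98 x 108 x 6 mm with a small knob, 23 mm high in all, lying to the left of the box; origin at the centre of its underside
- pot_a: bystander: small paint pot, 35 mm across, 36 mm high, beyond the box; origin at the centre of its underside
- pot_b: bystander: small paint pot, 35 mm across, 36 mm high, beyond the box; origin at the centre of its underside
- tape_measure: bystander: pocket tape measure, 58 x 73 x 34 mm, to the left of the box, between it and the hatch cover; origin at the centre of its underside
- dowel_0: obstacle: thin wooden dowel, 6 mm thick and 0.30 m high, standing fixed and almost upright (leaning under 0.05 m over its height) in the table beyond the box and to its left; origin at its foot. Keep the arm and gripper clear of it, also on the way to the box.

How it is judged:
By the outcome, as a careful person would: the job done as asked, in the order asked, and still so for the second after the job is handed in, while the arm keeps its last pose, push and grip.
It also fails if it takes over 40 s, if anything falls off the work surface, if the arm or the gripper's body presses on something with over 40 N, if the wrist force passes 120 N, or if a joint passes its speed limit or range.

## Robot

A 6-joint arm with a two-finger parallel gripper is mounted at the origin on the work surface; the furniture and walls round the work are solid. World frame = base frame: x ahead of the robot, y to its left, z up, the work surface at z = 0. Lengths are in m, angles in rad, forces in N, time in s.
With the tool pointing down it reaches from about 0.25 to 0.725 m from the base axis. Payload 4 kg.
Tool frame: the origin (TCP) lies midway between the tips of the shut fingers; the grasp point (between the pads) lies 19 mm behind it (bot.grip_point_offset is the distance from the TCP to the grasp point, in m); z points along the fingers, y is the line along which they close (so a half turn about z gives the same grasp; the last joint's range is limited). The gripper opens to 85 mm and grips with 20 to 120 N. Pads are 22 mm wide; open, the fingers measure 114 mm over their backs; the gripper's body (76 mm by 85 mm) begins 54 mm behind the grasp point. The pads swing forward as they close: fully open they stand 13 mm farther back than shut.
Start: joints at [-1.168, 0.241, 0.005, 1.335, 0, 1.571], TCP at [0.196, -0.46, 0.231] pointing down, gripper open.
Joint ranges: [-2.72, 2.72], [-1.05, 1.87], [-1.09, 1.28], [-1.99, 2.15], [-1.42, 1.44], [-3.14, 3.14]. Speed limits (rad/s): [2.79, 2.79, 3.14, 3.14, 3.14, 3.14].

## Interface

Orientations are given as a unit quaternion [x, y, z, w].
In Python, from workcell import bot gives the robot as it stands.
- The arm moves only by the tool step_arm, never from a script. Its argument "targets" is text: rows parted by semicolons, each of 7 numbers parted by spaces: the opening, from -1 (shut) to 1 (fully open), so that 0 is half open, then the shift along the world's x, y, z normalised to -1 to 1, where 1 is 0.5 m, then the turn, a rotation vector about the world's x, y, z normalised to -1 to 1, where 1 is pi/4 rad. In form: gripper x y z wx wy wz; .... A call has 1 to 10 rows; each row is the pose to reach, as a shift and turn from the pose commanded when the call began; what a row does not reach only later rows make up. A row lasts 1/12 s, in which the tool goes at most 41.7 mm and 7.16 degrees, less where a joint would pass 70% of its speed; a pose out of reach is approached as far as the arm can. A call with a number of a shift or a turn outside -1 to 1 is refused whole. A call with a gripper value outside its range is refused whole. The fingers move at their own pace and stop on an object; the grip force is fixed at half the most. Time passes only in rows, so rows that repeat a pose let the fingers close. It gives the time, the measured TCP pose, the force, the opening and the grip force at its end, in the units of the state.
- bot.get_obs(): the state, without advancing time (a new reading comes with each control period).
- bot.camera(name): name is "scene" or "top"; returns the picture (384x512x3 uint8, red, green, blue); there is no depth.
- bot.camera_info(name): a dict with "vertical_fov" (degrees; the focal length in pixels is half the picture's height over the tangent of half this angle, whatever the lens; pixels are square), "cx", "cy" (the principal point, pixels), "pose" (4x4, takes a point from camera to world coordinates). Camera axes: x right, y up, looking along -z (the intrinsics and any distortion apply to the point x, -y, -z); pixel columns grow to the right and rows downward; lengths in m; the calibration is good to about 2 mm. A picture is of the moment at which its call begins. camera_info takes no time and is no camera call.
- bot.job_done(): hands the job in; it is judged then, once.
The state is a dict: "clock": time; "joint_pos": joint angles; "joint_vel": joint speeds; "tau": joint torques, N m; "eef_pos": TCP position; "tool_rot": TCP orientation; "ft_force": force on the tool from outside, world axes, zero at the start; "ft_torque": the same for the moment, N m; "grip_width": finger opening in m; "grasp_force": force on a finger pad.
Only numpy, scipy, OpenCV 4.12 (cv2) and the standard library are available. Lean on these libraries where they do the work, as an engineer would, in place of code of your own. Each camera call takes 0.05 s, during which the arm holds its last target. There are 200 camera calls.

## Working session

There is one attempt and no reset: what is moved stays moved. The work goes in short steps, Python scripts to look and compute and a tool call to move; the robot and the scene stay as the last step left them, time stands still between calls to the robot, and variables do not carry over. Pictures are saved under pics/ and viewed, at most 10 in all, crops included, and the job is handed in when it is done.

Besides the shell and the picture viewer there is one more tool, called after "Call:" by a JSON object that holds its "name" and its "arguments". step_arm: Moves the arm, as the interface text tells. Scaled input: -1 to 1 covers 0.5 m each way for a shift and pi/4 rad each way for a turn. Its arguments: {"type":"object","properties":{"targets":{"type":"string"}},"required":["targets"]}

```bash
mkdir -p pics
python3 - <<'E'
from workcell import bot
import cv2,numpy as np
for n in("scene","top"):
    cv2.imwrite(f"pics/{n}0.png",bot.camera(n)[:,:,::-1]); i=bot.camera_info(n); print(n,{k:(np.round(v,4).tolist() if k=="pose" else v) for k,v in i.items()})
o=bot.get_obs();print(o["clock"],o["eef_pos"],o["tool_rot"],o["grip_width"],bot.grip_point_offset)
E
```

```text
scene {'vertical_fov': 52.90643533887312, 'cx': 253.39100219157294, 'cy': 193.71535605815515, 'pose': [[-0.8647, 0.3086, -0.3963, 0.1811], [-0.5022, -0.5376, 0.6773, 0.541], [-0.004, 0.7847, 0.6198, 0.6443], [0.0, 0.0, 0.0, 1.0]]}
top {'vertical_fov': 46.633386169785076, 'cx': 254.03167062812065, 'cy': 193.84051465347144, 'pose': [[-0.0042, 0.9962, -0.0872, 0.4853], [-0.9997, -0.0021, 0.0234, -0.0928], [0.0232, 0.0873, 0.9959, 1.0295], [0.0, 0.0, 0.0, 1.0]]}
0.1 [ 0.19576614 -0.45945601  0.23050713] [ 9.79786455e-01  2.00043983e-01 -1.93874653e-04 -9.32134719e-04] 0.08566461736391183 0.0187
```

View pics/scene0.png

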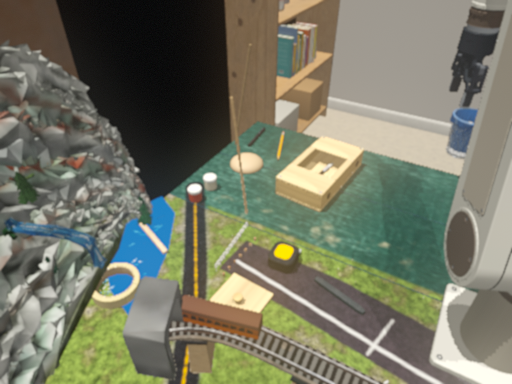

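View pics/top0.png

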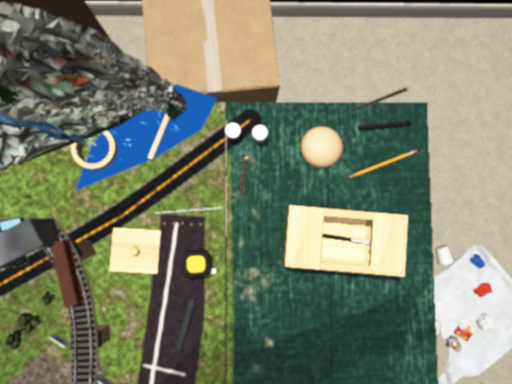

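Scene: box at about (320,172), dowel near (240,160), pots at (195,190) and (210,182). Top: box spans (285,206)–(408,278), hatch around (347,241), brush crossing it near row 239. I'll enlarge both box areas.

Run:
```python
import cv2,numpy as np
a=cv2.imread("pics/top0.png")[195:290,275:420]; b=cv2.imread("pics/scene0.png")[125:220,265:375]
A=cv2.resize(a,None,fx=5,fy=5,interpolation=cv2.INTER_CUBIC)
cv2.imwrite("pics/topc.png",A); cv2.imwrite("pics/scc.png",cv2.resize(b,None,fx=5,fy=5,interpolation=cv2.INTER_CUBIC))
```

```text
(no output)
```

View pics/topc.png

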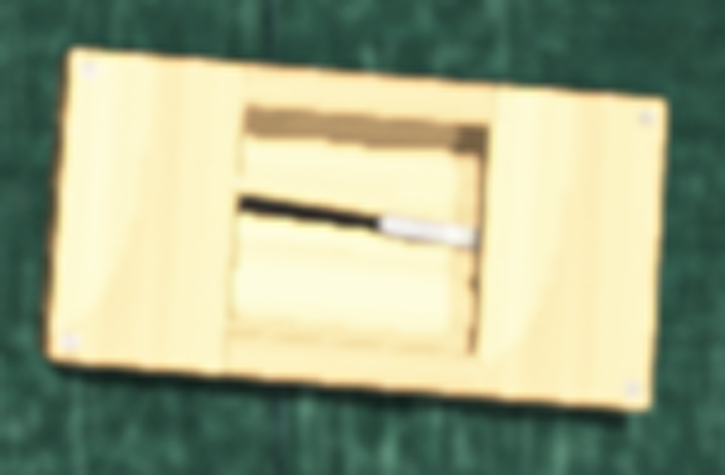

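View pics/scc.png

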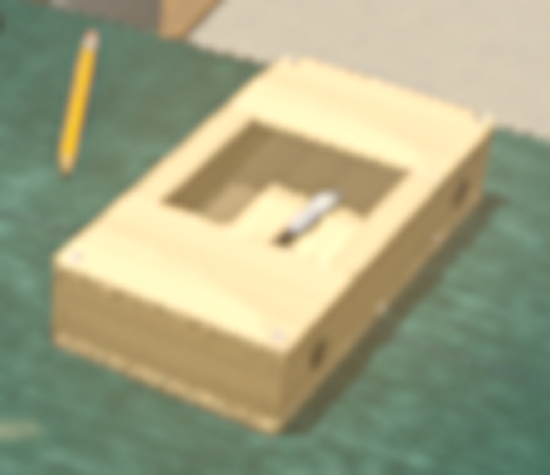

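Top crop: lid corners at (70,48), (667,98), (650,410), (47,360). The brush centreline runs (240,203)→(475,240), black handle to the left (+y) and pale tip to the right. In the scene crop it lies on the floor under the hatch.

```bash
cat > h.py <<'E'
from workcell import bot
import numpy as np
def ray(n,p,z):
    i=bot.camera_info(n);T=np.array(i["pose"]);f=192/np.tan(np.radians(i["vertical_fov"]/2))
    p=np.atleast_2d(np.array(p,float)); d=np.c_[(p[:,0]-i["cx"])/f,-(p[:,1]-i["cy"])/f,-np.ones(len(p))]@T[:3,:3].T
    return T[:3,3]+d*((z-T[2,3])/d[:,2])[:,None]
E
python3 - <<'E'
from h import *
np.set_printoptions(precision=4,suppress=True)
print({k:v for k,v in bot.camera_info("top").items() if k!="pose"})
u=lambda q:(np.array(q)-2)/5+[275,195]
L=ray("top",u([(70,48),(667,98),(650,410),(47,360)]),.056);print("lid",L,"c",L.mean(0))
print(np.linalg.norm(np.diff(np.r_[L,L[:1]],axis=0),axis=1))
H=ray("top",u([(247,103),(489,127),(473,355),(228,340)]),.056);print("hatch",H,H.mean(0),np.linalg.norm(np.diff(np.r_[H,H[:1]],axis=0),axis=1))
B=ray("top",u([(240,203),(378,224),(475,240)]),.015);print("brush",B)
us=lambda q:(np.array(q)-2)/5+[265,125]
S=ray("scene",us([(285,58),(492,122),(285,350),(55,262)]),.056);print("scene lid",S,S.mean(0))
print("scene brush",ray("scene",us([(285,237),(333,197)]),.015))
# dowel top view foot/top and scene
print("dowel foot",ray("top",[(242,193),(246,155)],0),ray("scene",[(246,220),(238,130)],0))
print("dowel top at .3",ray("top",[(242,193),(246,155),(360,105),(405,90)],.3),ray("scene",[(232,97),(250,45)],.3))
print("pots",ray("top",[(233,130),(260,132)],.036))
print("2nd foot",ray("top",[(360,105),(405,90)],0))
E
```

```text
{'vertical_fov': 46.633386169785076, 'cx': 254.03167062812065, 'cy': 193.84051465347144}
lid [[ 0.5475 -0.1915  0.056 ]
 [ 0.5247 -0.4548  0.056 ]
 [ 0.389  -0.4427  0.056 ]
 [ 0.4121 -0.18    0.056 ]] c [ 0.4683 -0.3173  0.056 ]
[0.2643 0.1363 0.2637 0.1359]
hatch [[ 0.5231 -0.269   0.056 ]
 [ 0.5123 -0.3756  0.056 ]
 [ 0.4132 -0.3658  0.056 ]
 [ 0.4202 -0.2589  0.056 ]] [ 0.4672 -0.3173  0.056 ] [0.1071 0.0996 0.1072 0.1034]
brush [[ 0.4792 -0.2724  0.015 ]
 [ 0.4694 -0.3354  0.015 ]
 [ 0.462  -0.3796  0.015 ]]
scene lid [[ 0.5192 -0.4476  0.056 ]
 [ 0.388  -0.4383  0.056 ]
 [ 0.4105 -0.182   0.056 ]
 [ 0.5424 -0.1913  0.056 ]] [ 0.465  -0.3148  0.056 ]
scene brush [[ 0.4658 -0.3285  0.015 ]
 [ 0.4571 -0.3801  0.015 ]]
dowel foot [[ 0.5774 -0.0891  0.    ]
 [ 0.6666 -0.0987  0.    ]] [[ 0.5561 -0.063   0.    ]
 [ 0.8144 -0.4398  0.    ]]
dowel top at .3 [[ 0.5506 -0.0902  0.3   ]
 [ 0.6137 -0.097   0.3   ]
 [ 0.6988 -0.289   0.3   ]
 [ 0.725  -0.3663  0.3   ]] [[ 0.6057 -0.0974  0.3   ]
 [ 0.7483 -0.4138  0.3   ]]
pots [[ 0.7175 -0.0692  0.036 ]
 [ 0.713  -0.1303  0.036 ]]
2nd foot [[ 0.7867 -0.3697  0.    ]
 [ 0.8235 -0.4787  0.    ]]
```

Run:
```python
import cv2,numpy as np
b=cv2.imread("pics/scene0.png")[140:180,305:352].astype(float)
b=np.clip((b-40)*1.6,0,255).astype(np.uint8)
cv2.imwrite("pics/scd.png",cv2.resize(b,None,fx=12,fy=12,interpolation=cv2.INTER_CUBIC))
```

```text
(no output)
```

View pics/scd.png

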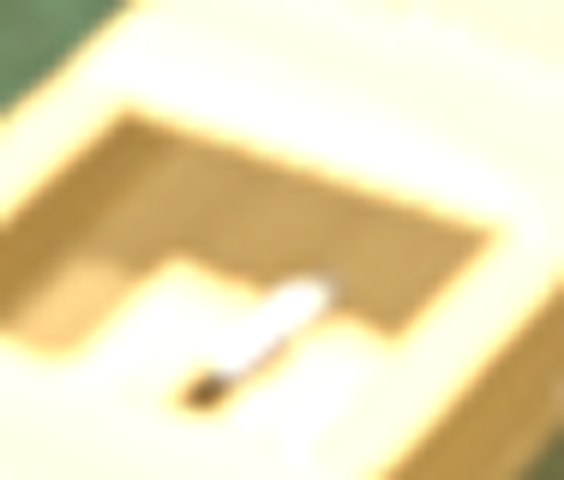

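Tip ends near scene pixel (333,163), so about y≈-0.384 and the brush centre is near (0.47,-0.31), yaw -9.3°. The dowel is at about (0.57,-0.08), well clear of my path. Approaching now.

Call:
{"name": "step_arm", "arguments": {"targets": "0 0.546 0.267 -0.1 0 0 1; 0 0.546 0.267 -0.1 0 0 1; 0 0.546 0.267 -0.1 0 0 1; 0 0.546 0.267 -0.1 0 0 1; 0 0.546 0.267 -0.1 0 0 1; 0 0.546 0.267 -0.1 0 0 1; 0 0.546 0.267 -0.1 0 0 1; 0 0.546 0.267 -0.1 0 0 1; 0 0.546 0.267 -0.2 0 0 1; 0 0.546 0.267 -0.2 0 0 1"}}

```text
clock: 0.93
eef_pos: [0.4675, -0.3238, 0.1261]
tool_rot: [0.828, 0.561, -0.002, -0.004]
ft_force: [-1.8, 0.6, -2.1]
grip_width: 0.0422
grasp_force: 0.0
```

Call:
{"name": "step_arm", "arguments": {"targets": "0 0 0 0 0 0 0.28; 0 0 0 0 0 0 0.28; 0 0 0 0 0 0 0.28; 0 0 0 0 0 0 0.28"}}

```text
clock: 1.27
eef_pos: [0.4683, -0.3269, 0.1316]
tool_rot: [0.763, 0.646, -0.0, -0.0]
ft_force: [0.2, -0.1, 0.3]
grip_width: 0.043
grasp_force: 0.0
```

Run:
```python
from h import *
import cv2
from scipy.spatial.transform import Rotation as R
np.set_printoptions(precision=4,suppress=True)
o=bot.get_obs();print(o["clock"],o["eef_pos"],o["grip_width"],o["joint_pos"],o["ft_force"]);print(R.from_quat(o["tool_rot"]).as_matrix())
a=bot.camera("top")[195:290,275:420,::-1];b=bot.camera("scene")[100:220,260:400,::-1]
a=cv2.resize(a,None,fx=4,fy=4,interpolation=2)[:380,:400*2];b=cv2.resize(b,(443,380),interpolation=2)
cv2.imwrite("pics/n1.png",np.hstack([a[:,220:],b]))
```

```text
1.2667 [ 0.4683 -0.3269  0.1316] 0.04303911142871788 [-0.6094  0.4396  0.0245  1.1561 -0.0002  1.1279] [ 0.2087 -0.1081  0.2821]
[[ 0.1657  0.9862 -0.0005]
 [ 0.9862 -0.1657  0.0001]
 [ 0.     -0.0005 -1.    ]]
```

View pics/n1.png

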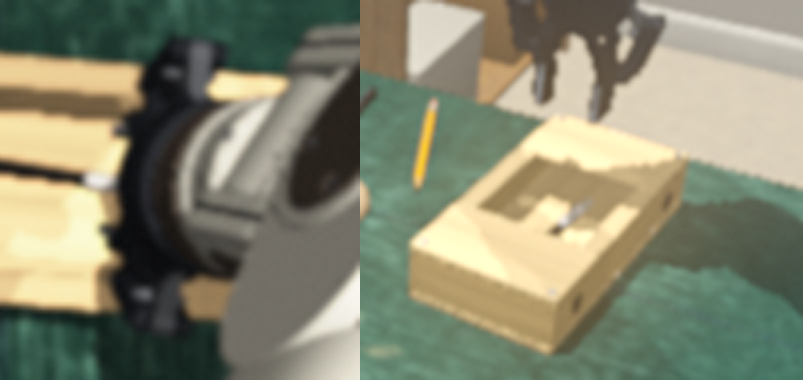

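The gripper is over the brush with its fingers aligned across it, and the pale tip is visible at right-crop pixel (580,210). Descending through the hatch.

Call:
{"name": "step_arm", "arguments": {"targets": "0 0 0 -0.06 0 0 0; 0 0 0 -0.12 0 0 0; 0 0 0 -0.17 0 0 0; 0 0 0 -0.2 0 0 0; 0 0 0 -0.2 0 0 0; 0 0 0 -0.2 0 0 0"}}

```text
clock: 1.87
eef_pos: [0.4683, -0.3263, 0.031]
tool_rot: [0.763, 0.647, -0.0, -0.001]
ft_force: [0.1, 0.3, -0.1]
grip_width: 0.0427
grasp_force: 0.0
```

Call:
{"name": "step_arm", "arguments": {"targets": "0 0 0 -0.02 0 0 0; 0 0 0 -0.04 0 0 0; 0 0 0 -0.04 0 0 0; 0 0 0 -0.04 0 0 0; 0 0 0 -0.04 0 0 0"}}

```text
clock: 2.28
eef_pos: [0.4692, -0.3266, 0.0116]
tool_rot: [0.762, 0.647, 0.0, 0.0]
ft_force: [-0.6, -1.1, -0.2]
grip_width: 0.0424
grasp_force: 0.0
```

Call:
{"name": "step_arm", "arguments": {"targets": "0 0 0 -0.006 0 0 0; 0 0 0 -0.006 0 0 0; -1 0 0 -0.006 0 0 0; -1 0 0 -0.006 0 0 0; -1 0 0 -0.006 0 0 0; -1 0 0 -0.006 0 0 0; -1 0 0 -0.006 0 0 0; -1 0 0 -0.006 0 0 0"}}

```text
clock: 2.95
eef_pos: [0.4692, -0.3266, 0.0087]
tool_rot: [0.762, 0.647, 0.0, 0.0]
ft_force: [-0.2, 0.5, 5.0]
grip_width: 0.0081
grasp_force: 61.6
```

Gripped. Now I'll lift 3 mm and slide lengthwise toward the handle (+y).

Call:
{"name": "step_arm", "arguments": {"targets": "-1 0 0 0.006 0 0 0; -1 0 0 0.008 0 0 0; -1 0.002 0.012 0.008 0 0 0; -1 0.004 0.024 0.008 0 0 0; -1 0.006 0.036 0.008 0 0 0; -1 0.008 0.048 0.008 0 0 0; -1 0.008 0.048 0.008 0 0 0; -1 0.008 0.048 0.008 0 0 0"}}

```text
clock: 3.62
eef_pos: [0.4731, -0.3018, 0.0122]
tool_rot: [0.762, 0.648, -0.0, -0.0]
ft_force: [0.2, 0.2, 0.2]
grip_width: 0.0083
grasp_force: 61.0
```

Run:
```python
from h import *
import cv2
o=bot.get_obs();print(o["ft_force"],o["eef_pos"])
b=bot.camera("scene")[130:205,275:375,::-1];a=bot.camera("top")[205:285,280:410,::-1]
cv2.imwrite("pics/n2.png",np.hstack([cv2.resize(b,(480,360),interpolation=2),cv2.resize(a,(300,360),interpolation=2)]))
```

```text
[0.15991626 0.15482352 0.20903652] [ 0.47306514 -0.30179173  0.01221274]
```

View pics/n2.png

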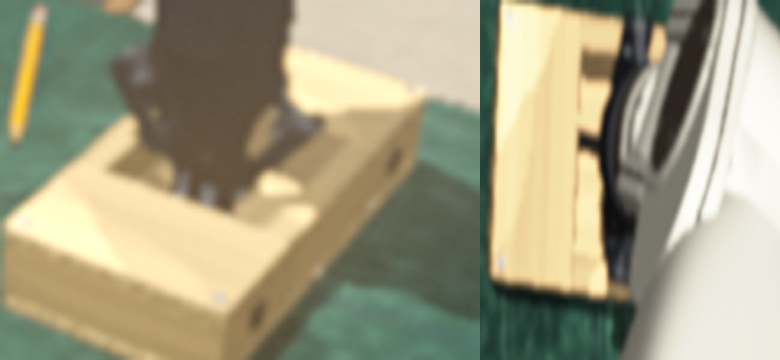

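Slid 25 mm with no contact force. The gripper hides the tip, so I'll watch the forces. Next: tip the pale end up about the width axis while rising.

Call:
{"name": "step_arm", "arguments": {"targets": "-1 0 0 0.01 -0.055 0.009 0; -1 0 0 0.018 -0.11 0.018 0; -1 0 0 0.026 -0.165 0.027 0; -1 0 0 0.034 -0.219 0.036 0; -1 0 0 0.042 -0.274 0.045 0; -1 0 0 0.05 -0.329 0.053 0; -1 0 0 0.05 -0.329 0.053 0; -1 0 0 0.05 -0.329 0.053 0"}}

```text
clock: 4.38
eef_pos: [0.4733, -0.3022, 0.0374]
tool_rot: [0.755, 0.642, -0.099, 0.085]
ft_force: [0.4, -0.1, -0.5]
grip_width: 0.0084
grasp_force: 61.0
```

Run:
```python
from h import *
import cv2
o=bot.get_obs();print(o["ft_force"],o["ft_torque"],o["joint_pos"])
b=bot.camera("scene")[100:205,265:385,::-1];a=bot.camera("top")[195:290,280:410,::-1]
cv2.imwrite("pics/n3.png",np.hstack([cv2.resize(b,(450,400),interpolation=2),cv2.resize(a,(350,400),interpolation=2)]))
```

```text
[ 0.39376326 -0.05078829 -0.51616758] [ 0.26217859  0.00028748 -0.03352711] [-0.43364431  0.47324222 -0.2332856   0.79171132 -0.25084265  1.28988268]
```

View pics/n3.png

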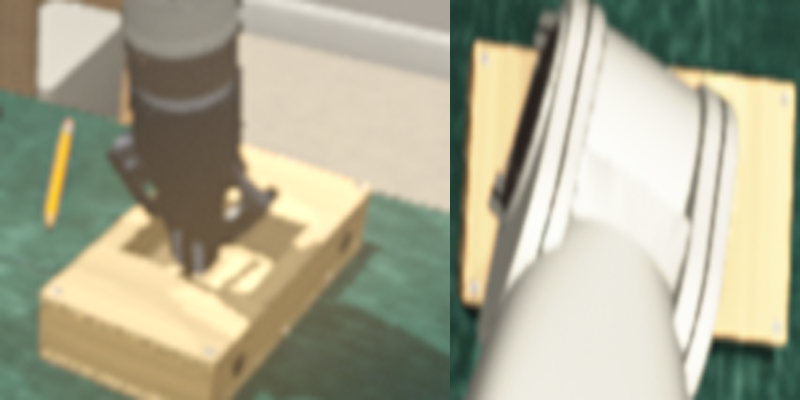

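No contact (under 1 N). Continuing to 25°.

Call:
{"name": "step_arm", "arguments": {"targets": "-1 0 0 0.008 -0.055 0.009 0; -1 0 0 0.016 -0.11 0.018 0; -1 0 0 0.024 -0.165 0.027 0; -1 0 0 0.032 -0.219 0.036 0; -1 0 0 0.032 -0.219 0.036 0; -1 0 0 0.032 -0.219 0.036 0"}}

```text
clock: 4.98
eef_pos: [0.473, -0.3025, 0.053]
tool_rot: [0.744, 0.632, -0.164, 0.14]
ft_force: [-0.0, -0.6, -0.5]
grip_width: 0.0085
grasp_force: 61.0
```

Call:
{"name": "step_arm", "arguments": {"targets": "-1 -0.003 -0.02 0.009 0 0 0; -1 -0.006 -0.039 0.018 0 0 0; -1 -0.009 -0.058 0.027 0 0 0; -1 -0.013 -0.077 0.037 0 0 0; -1 -0.016 -0.097 0.046 0 0 0; -1 -0.019 -0.116 0.055 0 0 0; -1 -0.021 -0.128 0.061 0 0 0; -1 -0.021 -0.128 0.061 0 0 0"}}

```text
clock: 5.65
eef_pos: [0.4626, -0.3684, 0.085]
tool_rot: [0.745, 0.631, -0.164, 0.141]
ft_force: [-1.2, 0.3, -0.4]
grip_width: 0.0082
grasp_force: 61.0
```

Run:
```python
from h import *
import cv2
o=bot.get_obs();print(o["ft_force"],o["joint_pos"])
b=bot.camera("scene")[90:210,255:395,::-1]
cv2.imwrite("pics/n4.png",cv2.resize(b,(700,600),interpolation=2))
```

```text
[-1.1819955   0.28804807 -0.35093395] [-0.46391169  0.4340114  -0.20766955  0.7895579  -0.41550475  1.24277754]
```

View pics/n4.png

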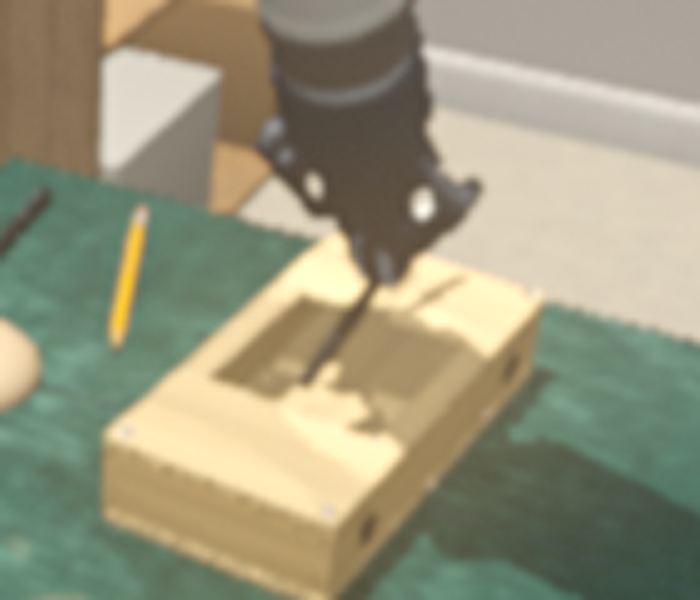

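The handle end is at (305,382), inside the hatch and clear of its near edge. Straight up now.

Call:
{"name": "step_arm", "arguments": {"targets": "-1 0 0 0.02 0 0 0; -1 0 0 0.04 0 0 0; -1 0 0 0.07 0 0 0; -1 0 0 0.1 0 0 0; -1 0 0 0.14 0 0 0; -1 0 0 0.18 0 0 0; -1 0 0 0.2 0 0 0; -1 0 0 0.2 0 0 0; -1 0 0 0.2 0 0 0; -1 0 0 0.2 0 0 0"}}

```text
clock: 6.53
eef_pos: [0.4619, -0.3659, 0.1827]
tool_rot: [0.744, 0.632, -0.165, 0.139]
ft_force: [-0.3, -0.7, -0.3]
grip_width: 0.0084
grasp_force: 61.0
```

Call:
{"name": "step_arm", "arguments": {"targets": "-1 0 0 0 0 0 0; -1 0 0 0 0 0 0; -1 0 0 0 0 0 0; -1 0 0 0 0 0 0; -1 0 0 0 0 0 0; -1 0 0 0 0 0 0"}}

```text
clock: 7.03
eef_pos: [0.4624, -0.3665, 0.1836]
tool_rot: [0.744, 0.632, -0.165, 0.14]
ft_force: [1.0, -0.1, 0.2]
grip_width: 0.0084
grasp_force: 61.0
```

Run:
```python
from h import *
import cv2
o=bot.get_obs();print(o["ft_force"],abs(o["joint_vel"]).max(),o["grip_width"],o["grasp_force"])
b=bot.camera("scene")[50:210,195:395,::-1]
cv2.imwrite("pics/n5.png",cv2.resize(b,(740,592),interpolation=2))
```

```text
[ 0.98529379 -0.09051851  0.1746145 ] 0.0025458572779826234 0.008423479034845728 61.0164999961853
```

View pics/n5.png

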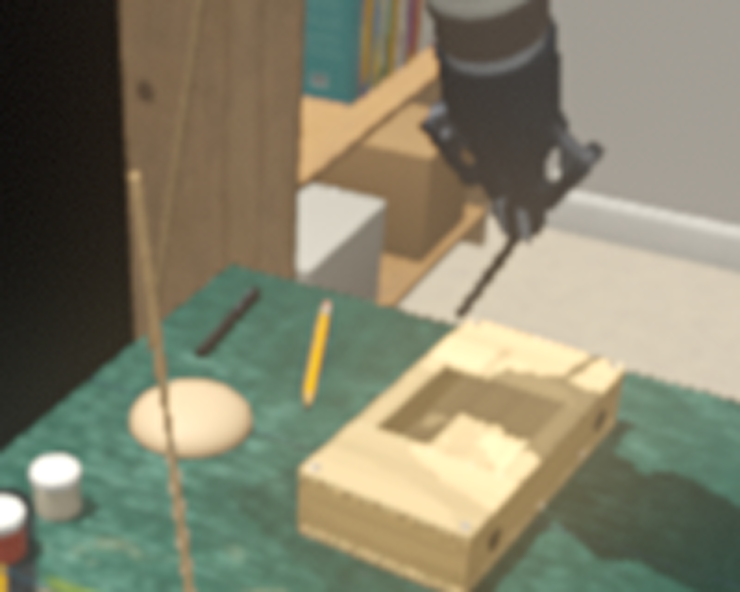

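The brush hangs free in the grip; its lower (handle) end is at picture pixel (460,314), i.e. full-image (319,135), well above the lid. I'll check its height by casting a ray, then hand in.

Run:
```python
from h import *
g=np.array(bot.get_obs()["eef_pos"]); a=ray("scene",[(319.3,134.9)],0)[0];b=ray("scene",[(319.3,134.9)],.3)[0]
n=np.array([.987,-.161,0]); t=(n@(g-a))/(n@(b-a)); p=a+t*(b-a); print(p,np.linalg.norm(p-g))
if p[2]-.006>.118: print(bot.job_done())
```

```text
[ 0.47395011 -0.29612406  0.148089  ] 0.07969131249792712
the job is handed in; nothing more can be done
None
```

The brush is out of the box through the hatch and held still in the air. Its lowest point is about 14 cm above the table, roughly 8 cm above the lid. No contact with the box showed while I slid, tipped and lifted it (wrist readings about 1 N), nothing around the box was touched, and the job is handed in at about 7 s.

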